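# Turn the battery pack round on the tester and switch it on

## Task

The red battery pack lies the wrong way round on the green tester: make sure the tester is off (its push-push button is up, level with its collar, when off, and stays clicked down when on, so feel which it is and click it off if needed) before you move the pack. Then turn the pack so that its brass contact end is square, centred and right up against the brass contact bar, and click the tester on so that the button stays down. Keep the pack upright and leave everything else where it is.

Things in the scene. Friction and masses are not known exactly. Their poses are not given: they have to be found in the camera images.
- tester: Battery tester, fixed. Green slab: x -130 to 130, y -180 to 160, top 20 mm; origin on the table. z up, x away from the robot, towards the contact bracket. A black rubber mat (+y half, top at 20 mm) carries the pack. Grey switch box 110 x 110 mm about x 45, y -105, top at 70 mm, with a round black collar on it (inner radius 32, outer 37, rim at 90 mm) round the yellow button.
- bar_face (a point): Middle of the brass contact bar's face that looks along the tester's -x, to the robot: x 100, y 55 mm of the tester, 42.5 mm above the table, axes as the tester's. Bar 64 mm wide (y), 6 mm thick, top edge 60 mm above the table, rigid, on an upright steel bracket 130 mm wide, top edge 58 mm above the table.
- collar (a point): Centre of the collar's rim, 90 mm above the table, on the button's vertical axis. The yellow button head is a disc of radius 25 mm; its top is 2 mm above this point when off, about 5 mm below it when on, 11.3 mm below at the stop.
- button (a joint): How far the button is down (m): 0 up, off; 0.007 latched, on; 0.0133 hard stop. It starts up or latched. Push-push: pressed right to the stop and let go it changes over, up to latched or latched to up; less than 0.010 changes nothing. Spring: 4.5 N up, 6 N latched, 8 N at the stop (more if faster than 0.05 m/s), so a touch of 2 to 3 N does not move it and 13 N surely presses it home.
- pack: Red battery pack, 0.35 to 0.6 kg: 115 (x) x 62 (y) x 45 mm high, with a black rail 72 (x) x 38 (y) x 25 mm on top in the middle, to be gripped across its 38 mm; 70 mm high in all. Origin: centre of its underside, z up. The +x end is the contact end, brass for 14 mm, seen also from above. It starts on the mat, 1.6 to 2.9 rad away from its right yaw (its x along the tester's x).
- pack_contact (a point): Middle of the pack's contact end face: 57.5 mm along +x from the pack's origin, 22.5 mm above its underside; axes as the pack's.
- spare_pack: Bystander: blue battery pack of the same shape as the red one, standing on the table to the left of the tester. Leave it where it is.
- screwdriver: Bystander: screwdriver with a red handle, 200 mm long, lying on the table on the robot's side of the tester. Leave it where it is.
- tape: Bystander: yellow tape measure, 60 x 36 x 60 mm high, standing on the tester's base slab on the robot's side of the switch box. Leave it where it is.
- hammer: Bystander: hammer with a wooden handle, on the table far to the left. Leave it where it is.
- wrench: Bystander: steel wrench, on the table to the right. Leave it where it is.
- oil: Bystander: yellow can with a red cap, 130 mm tall, on the table far left. Leave it where it is.
Not all that is in view belongs to the job. What is meant by the pack is not purple, and is the smaller of those in its own colour.

How it is judged:
On the way, in this order (a step that is already met when the one before it is completed fails the run):
1. the pack has been turned and its contact end is home against the bar, with the tester still off (x of pack_contact in the frame of bar_face between -0.005 and 0.004 m and y of pack_contact in the frame of bar_face between -0.012 and 0.012 m and z of pack_contact in the frame of bar_face between -0.004 and 0.006 m and angle between the x axis of pack and the x axis of tester, either way round below 0.1 rad and angle between pack's own z axis and vertical below 0.1 rad and value of joint button below 0.003 m), for 0.2 s.
2. the tester is clicked on, the button latched down, with the pack still home (x of pack_contact in the frame of bar_face between -0.005 and 0.004 m and y of pack_contact in the frame of bar_face between -0.012 and 0.012 m and z of pack_contact in the frame of bar_face between -0.004 and 0.006 m and angle between the x axis of pack and the x axis of tester, either way round below 0.1 rad and angle between pack's own z axis and vertical below 0.1 rad and value of joint button between 0.005 and 0.009 m), for 0.3 s.
At the end, for the whole second after the job is handed in: The pack stands flat on the tester with its contact end within 5 mm of the contact bar, centred on it within 12 mm and square within 0.10 rad, at rest; the button is latched down (joint 0.0050 to 0.009); nothing is touched (all of step 2 and linear speed of pack below 0.01 m/s and angular speed of pack below 0.1 rad/s).
It fails at once if the pack was moved, or stands away from the bar after being moved, while the tester is on (button down) (value of joint button above 0.004 m and distance of pack from where it was at the start of the episode above 0.012 m and not (x of pack_contact in the frame of bar_face between -0.009 and 0.004 m and y of pack_contact in the frame of bar_face between -0.016 and 0.016 m and z of pack_contact in the frame of bar_face between -0.004 and 0.006 m and angle between the x axis of pack and the x axis of tester, either way round below 0.16 rad and angle between pack's own z axis and vertical below 0.16 rad)).
It fails at once if the pack was tipped over (angle between pack's own z axis and vertical above 0.6 rad).
It fails at once if a bystander was moved by more than 30 mm (distance of any of spare_pack, screwdriver, tape, hammer, wrench, oil from where it was at the start of the episode above 0.03 m).
It also fails if it takes over 62 s, if anything falls off the work surface, if the arm or the gripper's body presses on something with over 40 N, if the wrist force passes 120 N, or if a joint passes its speed limit or range.

## Robot

A 6-joint arm with a two-finger parallel gripper is mounted at the origin on the work surface. World frame = base frame: x ahead of the robot, y to its left, z up, the work surface at z = 0. Lengths are in m, angles in rad, forces in N, time in s.
With the tool pointing down it reaches from about 0.35 to 0.775 m from the base axis. Payload 7.3 kg.
Tool frame: the origin (TCP) lies midway between the tips of the shut fingers; the grasp point (between the pads) lies 19 mm behind it; z points along the fingers, y is the line along which they close (so a half turn about z gives the same grasp; the last joint's range is limited). The gripper opens to 92 mm and grips with 3 to 60 N. Pads are 19 mm wide; open, the fingers measure 130 mm over their backs; the gripper's body (75 mm by 190 mm) begins 47 mm behind the grasp point.
Start: joints at [0.988, 0.342, 1.524, -0, 1.275, -0.146], TCP at [0.222, 0.476, 0.227] pointing down, gripper open.
Joint ranges: [-2.53, 2.53], [-0.77, 2.02], [0.04, 2.7], [-1, 4.14], [0.28, 2.66], [-3.11, 3.11]. Speed limits (rad/s): [2.57, 2.57, 3.14, 3.14, 3.14, 3.14].

## Interface

Orientations are given as [roll, pitch, yaw] about the fixed x, y, z axes, in that order (R = Rz(yaw) Ry(pitch) Rx(roll)).
In Python, from cell import monitor, vision, workorder gives the robot as it stands.
- The arm moves only by the tool move_arm, never from a script. Its argument "rows" is a list of rows, each a list of 5 numbers: the shift along the world's x, y, z in mm, then the turn about the world's z in rad, then the closure, from -1 (fully open) to 1 (shut). A call has 1 to 12 rows; each row shifts and turns the commanded pose from where the row before left it; what a row does not reach is not made up. A row lasts 1/10 s, in which the tool goes at most 50 mm and 8.59 degrees, less where a joint would pass 70% of its speed; a pose out of reach is approached as far as the arm can. A call is refused whole if a number of a shift passes 50 or a number of a turn 0.15, either way. A call with a gripper value outside its range is refused whole. The fingers move at their own pace and stop on an object; "newtons" is the grip in N (left out, the last holds). Time passes only in rows, so rows that do not move let the fingers close. It gives the time, the measured TCP pose, the force, the opening and the grip force at its end, in the units of the state.
- monitor.observe(): the state, without advancing time (a new reading comes with each control period).
- vision.read_camera(name): name is "side" or "top"; returns the picture (400x640x3 uint8, red, green, blue); there is no depth.
- vision.get_calibration(name): a dict with "K" (3x3 intrinsics, pixels), "T" (4x4, takes a point from camera to world coordinates). Camera axes: x right, y up, looking along -z (the intrinsics and any distortion apply to the point x, -y, -z); pixel columns grow to the right and rows downward; lengths in m; the calibration is good to about 2 mm. A picture is of the moment at which its call begins. get_calibration takes no time and is no camera call.
- workorder.hand_in(): hands the job in; it is judged then, once.
The state is a dict: "time": time; "qpos": joint angles; "qvel": joint speeds; "joint_efforts": joint torques, N m; "tool_pos": TCP position; "tool_rot": TCP orientation; "contact_force": force on the tool from outside, world axes, zero at the start; "torque": the same for the moment, N m; "opening": finger opening in m; "grip_force": force on a finger pad.
Only numpy, scipy, OpenCV 4.12 (cv2) and the standard library are available. Lean on these libraries where they do the work, as an engineer would, in place of code of your own. Each camera call takes 0.05 s, during which the arm holds its last target. There are 200 camera calls.

## Working session

There is one attempt and no reset: what is moved stays moved. The work goes in short steps, Python scripts to look and compute and a tool call to move; the robot and the scene stay as the last step left them, time stands still between calls to the robot, and variables do not carry over. Pictures are saved under pics/ and viewed, at most 10 in all, crops included, and the job is handed in when it is done.

Besides the shell and the picture viewer there is one more tool, called as name(argument=value, ...), one argument or row to a line, values as JSON. move_arm: Moves the arm, as the interface text tells. Its arguments: {"type":"object","properties":{"rows":{"type":"array","items":{"type":"array","items":{"type":"number"}}},"newtons":{"type":"number"}},"required":["rows"]}

```bash
mkdir -p pics; python3 - <<'E'
from cell import monitor, vision
import cv2,numpy as np
s=monitor.observe(); print({k:np.round(v,3).tolist() for k,v in s.items()})
for n in("top","side"):
    c=vision.get_calibration(n); print(n,{k:np.round(np.array(v),4).tolist() if not isinstance(v,str) else v for k,v in c.items()})
    cv2.imwrite(f"pics/{n}0.png",vision.read_camera(n)[:,:,::-1])
E
```

```text
{'time': 0.0, 'qpos': [0.988, 0.343, 1.525, 0.0, 1.275, -0.146], 'qvel': [0.001, -0.0, -0.001, 0.001, -0.0, 0.0], 'joint_efforts': [-0.002, -43.123, -24.422, 0.072, 0.056, -0.0], 'tool_pos': [0.222, 0.475, 0.226], 'tool_rot': [-3.14, -0.0, 2.705], 'contact_force': [1.112, 0.55, 0.388], 'torque': [0.014, 0.024, 0.018], 'grip_force': 0.0, 'opening': 0.091}
top {'K': [[382.233, 0.0, 319.7857], [0.0, 382.233, 195.501], [0.0, 0.0, 1.0]], 'T': [[0.0197, 0.9865, -0.1623, 0.257], [-0.9997, 0.0214, 0.0085, 0.0175], [0.0119, 0.1621, 0.9867, 1.3391], [0.0, 0.0, 0.0, 1.0]]}
side {'K': [[479.3522, 0.0, 312.4195], [0.0, 479.3522, 208.4115], [0.0, 0.0, 1.0]], 'T': [[0.9276, 0.2166, -0.3044, 0.0829], [-0.3734, 0.5674, -0.7339, -0.9708], [0.0138, 0.7944, 0.6072, 0.8885], [0.0, 0.0, 0.0, 1.0]]}
```

View pics/top0.png

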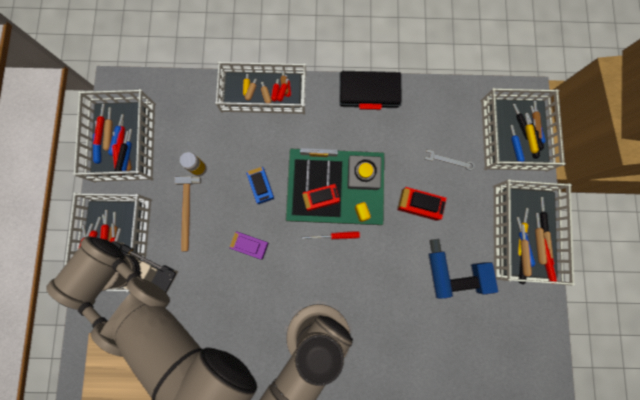

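View pics/side0.png

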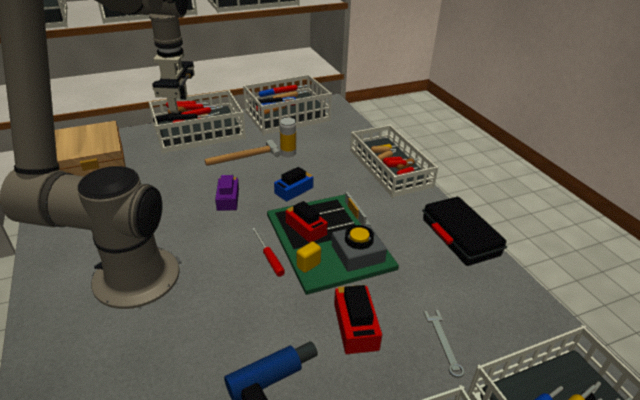

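The red pack on the green tester is at about (321,197) in top. The larger red one at (422,203), off the tester, is a decoy. I'll zoom in.

```bash
python3 - <<'E'
import cv2
t=cv2.imread("pics/top0.png");s=cv2.imread("pics/side0.png")
cv2.imwrite("pics/tc.png",cv2.resize(t[140:230,282:392],None,fx=7,fy=6.6,interpolation=cv2.INTER_CUBIC))
cv2.imwrite("pics/sc.png",cv2.resize(s[185:295,260:400],None,fx=5,fy=5,interpolation=cv2.INTER_CUBIC))
E
```

```text
(no output)
```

View pics/tc.png

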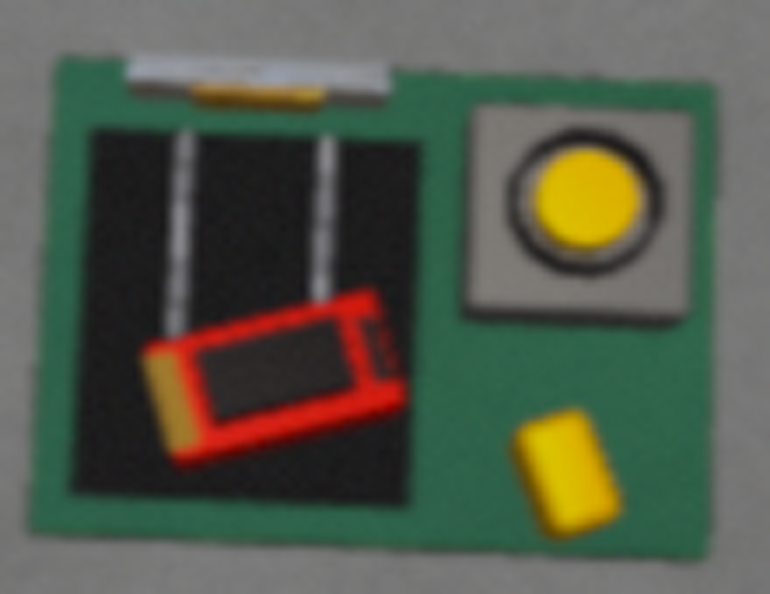

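View pics/sc.png

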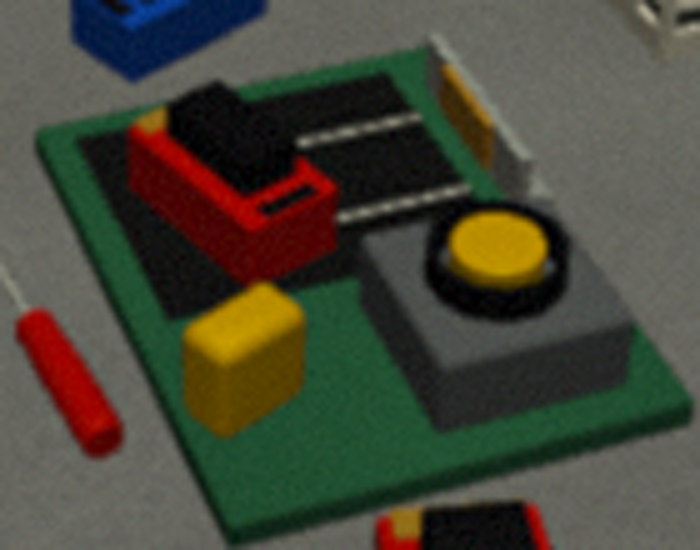

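The red pack's brass end points left (+y, slightly towards the robot). The bar is centred at tc (258,95), the collar at tc (586,201), and the tester is nearly aligned with the world axes. Next I fit both poses from points picked in the two views.

```bash
cat > fit.py <<'E'
import numpy as np
from scipy.optimize import least_squares
from cell import vision
C={n:vision.get_calibration(n) for n in("top","side")}
def proj(n,P):
    T=np.array(C[n]["T"]);p=(np.asarray(P)-T[:3,3])@T[:3,:3]
    p=p*[1,-1,-1]; q=p@np.array(C[n]["K"]).T
    return q[:,:2]/q[:,2:]
def world(q,P):
    c,s=np.cos(q[2]),np.sin(q[2]); P=np.asarray(P,float)/1000
    return np.c_[q[0]+c*P[:,0]-s*P[:,1],q[1]+s*P[:,0]+c*P[:,1],P[:,2]]
def fit(obs,q0):
    """obs: {camera: (model points mm, pixels)}"""
    f=lambda q:np.concatenate([(proj(n,world(q,m))-p).ravel() for n,(m,p) in obs.items()])
    return least_squares(f,q0,loss="soft_l1"),f
tc=lambda a:(np.array(a)+.5)/[7,6.6]-.5+[282,140]
sc=lambda a:(np.array(a)+.5)/5-.5+[260,185]
E
python3 - <<'E'
from fit import *
te={"top":([(130,160,20),(130,-180,20),(-130,160,20),(-130,-180,20),(100,-50,70),(100,-160,70),(-10,-160,70),(-10,-50,70),(45,-105,90),(103,55,60)],
 tc([(60,60),(715,85),(28,528),(710,550),(472,103),(693,112),(688,308),(467,303),(586,201),(258,92)])),
"side":([(-130,160,20),(-130,-180,20),(130,-180,20),(45,-105,90),(-10,-50,70),(-10,-160,70),(100,-160,70)],
 sc([(38,132),(232,528),(692,405),(498,250),(362,240),(440,362),(632,325)]))}
pk={"top":([(57.5,-31,65),(57.5,31,65),(-57.5,-31,65),(-57.5,31,65),(36,-19,90),(36,19,90),(-36,-19,90),(-36,19,90)],
 tc([(143,347),(172,452),(375,291),(405,385),(192,350),(212,422),(340,318),(357,388)])),
"side":([(57.5,31,65),(-57.5,31,65),(-57.5,-31,65)],sc([(130,130),(255,228),(337,187)]))}
for nm,o,q0 in(("tester",te,[.5,0,0]),("pack",pk,[.45,0,1.8])):
    r,f=fit(o,q0);print(nm,r.x.round(4));print(r.fun.reshape(-1,2).round(1).tolist())
    for n in o:
        r1,_=fit({n:o[n]},r.x);print(n,r1.x.round(4))
    if nm=="tester": print("bar,collar",world(r.x,[(100,55,42.5),(45,-105,90),(-60,-100,20)]).round(4).tolist())
E
```

```text
tester [ 0.512  -0.0402 -0.0194]
[[-0.5, -1.1], [1.0, -1.0], [0.1, 0.6], [0.9, 1.2], [0.4, -0.8], [0.8, -0.9], [1.1, 0.9], [0.2, 0.4], [0.6, -0.7], [0.4, -0.5], [-1.9, -1.2], [-1.3, -0.4], [0.7, -1.3], [-0.6, -1.3], [-1.6, -1.6], [-0.2, 0.9], [0.8, -1.9]]
top [ 0.511  -0.0384 -0.0195]
side [ 0.5131 -0.0442 -0.032 ]
bar,collar [[0.613, 0.0128, 0.0425], [0.5549, -0.1461, 0.09], [0.45, -0.1391, 0.02]]
pack [0.465  0.0024 1.8568]
[[0.2, -0.5], [0.8, 1.1], [-0.2, -0.7], [0.4, 2.4], [0.1, -0.5], [0.2, -0.4], [-0.1, -1.2], [0.5, -0.9], [-1.6, -1.2], [-1.5, 0.1], [-0.0, -0.6]]
top [0.4636 0.0031 1.8397]
side [ 4.6700e-01 -9.0000e-04  1.8621e+00]
```

move_arm(
  rows=[
    [18,-33,0,-0.07,1],
    [18,-33,0,-0.07,1],
    [18,-33,0,-0.07,1],
    [18,-33,0,-0.07,1],
    [18,-33,0,-0.07,1],
    [18,-33,0,-0.07,1],
    [18,-33,0,-0.07,1],
    [18,-33,0,-0.07,1],
    [18,-33,0,-0.07,1],
    [18,-33,0,-0.07,1],
    [18,-33,0,-0.07,1],
    [18,-33,0,-0.07,1],
  ],
  newtons=20,
)

```text
time: 1.3
tool_pos: [0.4384, 0.0782, 0.2266]
tool_rot: [-3.141, -0.0, 1.862]
contact_force: [-0.6, 0.5, -0.1]
opening: 0.0016
grip_force: 0.0
```

move_arm(
  rows=[
    [18,-37,0,0,1],
    [20,-37,0,0,1],
    [20,-37,-10,0,1],
    [20,-37,-15,0,1],
    [20,-37,-20,0,1],
    [18,-39,-20,0,1],
    [0,0,-20,0,1],
    [0,0,-15,0,1],
    [0,0,-8,0,1],
    [0,0,0,0,1],
    [0,0,0,0,1],
  ],
)

```text
time: 2.4
tool_pos: [0.5544, -0.1441, 0.1193]
tool_rot: [3.141, 0.0, 1.865]
contact_force: [-0.1, 0.3, 0.5]
opening: 0.0003
grip_force: 0.0
```

```bash
python3 - <<'E'
from cell import vision
import cv2,numpy as np
a=vision.read_camera("side")[:,:,::-1][185:295,290:400]; b=vision.read_camera("top")[:,:,::-1][140:230,300:400]
r=lambda i,f:cv2.resize(i,None,fx=f,fy=f,interpolation=cv2.INTER_CUBIC)
cv2.imwrite("pics/btn.png",np.hstack([r(a,3.5)[:385],np.pad(r(b,4)[:360],((0,25),(0,0),(0,0)))]))
E
```

```text
(no output)
```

View pics/btn.png

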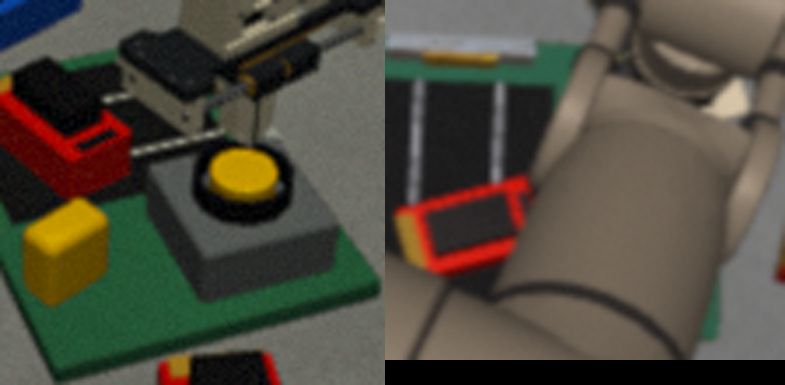

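The fingertips (btn ~245,140) are right above the button (243,172). Now I feel for it.

move_arm(
  rows=[
    [0,-1,-10,0,1],
    [0,0,-8,0,1],
    [0,0,-4,0,1],
    [0,0,0,0,1],
    [0,0,0,0,1],
  ],
)

```text
time: 3.0
tool_pos: [0.5541, -0.1453, 0.0966]
tool_rot: [-3.141, -0.0, 1.865]
contact_force: [-0.0, 0.4, -0.2]
opening: 0.0003
grip_force: 0.0
```

move_arm(
  rows=[
    [0,0,-1,0,1],
    [0,0,-1,0,1],
    [0,0,-1,0,1],
    [0,0,0,0,1],
    [0,0,0,0,1],
  ],
)

```text
time: 3.5
tool_pos: [0.5541, -0.1453, 0.0938]
tool_rot: [3.141, 0.0, 1.865]
contact_force: [-0.5, 0.1, -0.3]
opening: 0.0004
grip_force: 0.0
```

move_arm(
  rows=[
    [0,0,-1,0,1],
    [0,0,0,0,1],
    [0,0,0,0,1],
  ],
)

```text
time: 3.8
tool_pos: [0.5541, -0.1452, 0.0927]
tool_rot: [3.142, -0.0, 1.865]
contact_force: [0.9, -0.2, -0.6]
opening: 0.0002
grip_force: 0.0
```

move_arm(
  rows=[
    [0,0,-1,0,1],
    [0,0,0,0,1],
    [0,0,0,0,1],
  ],
)

```text
time: 4.1
tool_pos: [0.5545, -0.1455, 0.0923]
tool_rot: [3.141, 0.001, 1.865]
contact_force: [-0.0, -1.3, 4.0]
opening: 0.0004
grip_force: 2.2
```

move_arm(
  rows=[
    [0,0,-1,0,1],
    [0,0,0,0,1],
    [0,0,0,0,1],
  ],
)

```text
time: 4.4
tool_pos: [0.5543, -0.1454, 0.0911]
tool_rot: [3.141, 0.001, 1.865]
contact_force: [-0.7, -0.7, 4.4]
opening: 0.0004
grip_force: 2.5
```

The button gives way at z 0.092 with about 4.4 N, so it is up and the tester is off. Next is the pack.

move_arm(
  rows=[
    [0,0,20,0,1],
    [0,0,40,0,-1],
    [-15,25,10,0,-1],
    [-20,32,0,0,-1],
    [-20,32,0,0,-1],
    [-20,32,0,0,-1],
    [-15,27,0,0,-1],
    [0,0,-20,0,-1],
    [0,0,-20,0,-1],
    [0,0,0,0,-1],
    [0,0,0,0,-1],
  ],
)

```text
time: 5.5
tool_pos: [0.4638, 0.0028, 0.1206]
tool_rot: [-3.14, -0.001, 1.865]
contact_force: [-0.7, 0.4, 0.6]
opening: 0.0764
grip_force: 0.0
```

```bash
python3 - <<'E'
from cell import vision
import cv2,numpy as np
a=vision.read_camera("side")[:,:,::-1][175:275,260:390]
cv2.imwrite("pics/g.png",cv2.resize(a,None,fx=5,fy=5,interpolation=cv2.INTER_CUBIC))
E
```

```text
(no output)
```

View pics/g.png

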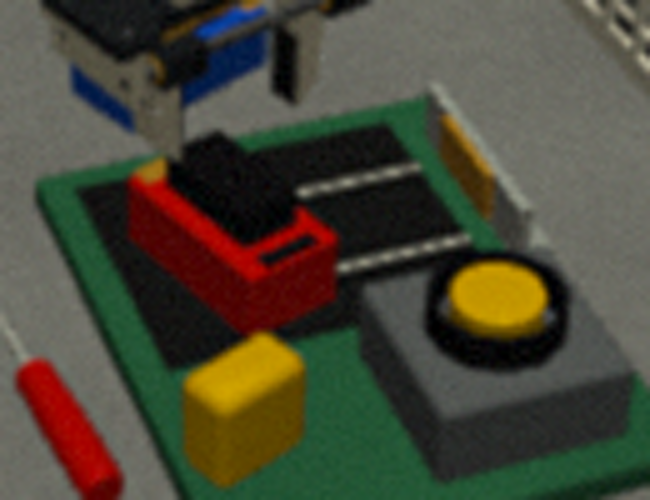

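The finger tips (168,155) and (290,100) straddle the rail (232,180) and are centred. Now down and grip.

move_arm(
  rows=[
    [0,0,-5,0,-1],
    [0,0,-20,0,-1],
    [0,0,-18,0,-1],
    [0,0,-8,0,-1],
    [0,0,0,0,-1],
    [0,0,0,0,1],
    [0,0,0,0,1],
    [0,0,0,0,1],
    [0,0,0,0,1],
    [0,0,0,0,1],
    [0,0,0,0,1],
    [0,0,0,0,1],
  ],
  newtons=40,
)

```text
time: 6.75
tool_pos: [0.4641, 0.0027, 0.0698]
tool_rot: [3.141, 0.0, 1.865]
contact_force: [0.2, 0.3, -0.1]
opening: 0.0405
grip_force: 0.0
```

move_arm(
  rows=[
    [0,0,0,0,1],
    [0,0,0,0,1],
    [0,0,0,0,1],
  ],
)

```text
time: 7.05
tool_pos: [0.4646, 0.0028, 0.0699]
tool_rot: [3.141, 0.0, 1.865]
contact_force: [2.2, 1.3, -0.0]
opening: 0.0377
grip_force: 40.0
```

move_arm(
  rows=[
    [0,0,5,0,1],
    [0,0,10,0,1],
    [0,0,10,0,1],
    [0,0,0,0,1],
    [0,0,0,0,1],
  ],
)

```text
time: 7.55
tool_pos: [0.4641, 0.0027, 0.0951]
tool_rot: [3.141, 0.0, 1.865]
contact_force: [-0.1, 0.4, -5.0]
opening: 0.0378
grip_force: 40.0
```

move_arm(
  rows=[
    [0,1,0,-0.1,1],
    [0,1,0,-0.13,1],
    [0,1,0,-0.13,1],
    [0,1,0,-0.13,1],
    [0,1,0,-0.13,1],
    [0,1,0,-0.13,1],
    [0,1,0,-0.13,1],
    [0,1,0,-0.13,1],
    [0,1,0,-0.13,1],
    [0,1,0,-0.13,1],
    [0,1,0,-0.13,1],
    [0,0,0,-0.13,1],
  ],
)

```text
time: 8.75
tool_pos: [0.4637, 0.0139, 0.0944]
tool_rot: [-3.141, 0.001, 0.33]
contact_force: [0.0, 0.3, -4.8]
opening: 0.0377
grip_force: 40.0
```

move_arm(
  rows=[
    [0,0,0,-0.13,1],
    [0,0,0,-0.13,1],
    [0,0,0,-0.094,1],
    [15,0,0,0,1],
    [20,0,0,0,1],
    [20,0,0,0,1],
    [15,0,0,0,1],
    [0,0,-8,0,1],
    [0,0,0,0,1],
    [0,0,0,0,1],
    [0,0,0,0,1],
  ],
)

```text
time: 9.85
tool_pos: [0.5333, 0.0138, 0.0866]
tool_rot: [3.142, 0.001, -0.019]
contact_force: [0.7, 0.4, -4.3]
opening: 0.0375
grip_force: 40.0
```

```bash
python3 - <<'E'
from cell import vision
import cv2,numpy as np
a=vision.read_camera("side")[:,:,::-1][160:270,260:390]; b=vision.read_camera("top")[:,:,::-1][140:240,272:392]
r=lambda i,f:cv2.resize(i,None,fx=f,fy=f,interpolation=cv2.INTER_CUBIC)
A=r(a,3);B=r(b,3.3);B=B[:330]
cv2.imwrite("pics/h.png",np.hstack([A,B]))
E
```

```text
(no output)
```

View pics/h.png

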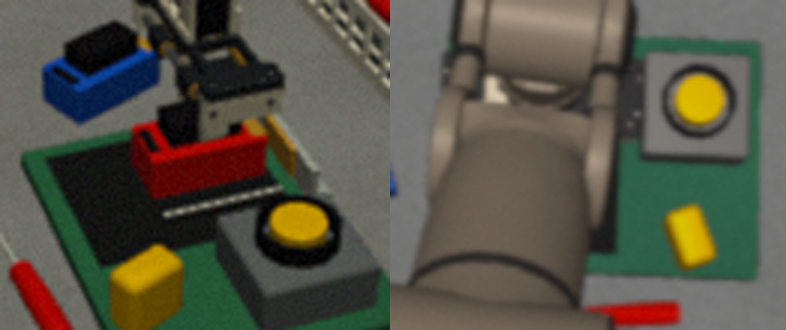

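move_arm(
  rows=[
    [0,0,-8,0,1],
    [0,0,-6,0,1],
    [0,0,-1,0,1],
    [6,0,0,0,1],
    [4,0,0,0,1],
    [2,0,0,0,1],
    [0,0,0,0,1],
    [0,0,0,0,1],
  ],
)

```text
time: 10.75
tool_pos: [0.546, 0.0138, 0.0718]
tool_rot: [3.142, 0.0, -0.019]
contact_force: [-0.0, -0.5, -4.1]
opening: 0.038
grip_force: 40.0
```

move_arm(
  rows=[
    [1,0,0,0,1],
    [1,0,0,0,1],
    [1,0,0,0,1],
    [0,0,0,0,1],
    [0,0,0,0,1],
  ],
)

```text
time: 11.25
tool_pos: [0.5491, 0.0137, 0.0717]
tool_rot: [3.141, 0.0, -0.019]
contact_force: [-0.7, -0.4, -4.7]
opening: 0.0383
grip_force: 40.0
```

move_arm(
  rows=[
    [1,0,0,0,1],
    [1,0,0,0,1],
    [0,0,0,0,1],
    [0,0,0,0,1],
  ],
)

```text
time: 11.65
tool_pos: [0.5511, 0.0137, 0.0717]
tool_rot: [3.141, 0.0, -0.019]
contact_force: [-0.8, 0.2, -5.0]
opening: 0.0379
grip_force: 40.0
```

move_arm(
  rows=[
    [1,0,0,0,1],
    [1,0,0,0,1],
    [0,0,0,0,1],
    [0,0,0,0,1],
  ],
)

```text
time: 12.05
tool_pos: [0.5531, 0.0137, 0.0717]
tool_rot: [3.142, 0.0, -0.019]
contact_force: [0.7, -0.4, -4.9]
opening: 0.0375
grip_force: 40.0
```

move_arm(
  rows=[
    [1,0,0,0,1],
    [0,0,0,0,1],
    [1,0,0,0,1],
    [0,0,0,0,1],
    [0,0,0,0,1],
  ],
)

```text
time: 12.55
tool_pos: [0.5551, 0.0137, 0.0717]
tool_rot: [3.142, 0.0, -0.019]
contact_force: [-0.2, 0.3, -5.1]
opening: 0.0371
grip_force: 40.0
```

move_arm(
  rows=[
    [1,0,0,0,1],
    [0,0,0,0,1],
    [0,0,0,0,1],
  ],
)

```text
time: 12.85
tool_pos: [0.5561, 0.0137, 0.0717]
tool_rot: [3.142, 0.0, -0.019]
contact_force: [0.1, -0.5, -5.0]
opening: 0.0379
grip_force: 40.0
```

move_arm(
  rows=[
    [1,0,0,0,1],
    [0,0,0,0,1],
    [0,0,0,0,1],
  ],
)

```text
time: 13.15
tool_pos: [0.5571, 0.0137, 0.0717]
tool_rot: [3.141, 0.0, -0.019]
contact_force: [0.0, -0.0, -4.3]
opening: 0.0378
grip_force: 40.0
```

move_arm(
  rows=[
    [1,0,0,0,1],
    [0,0,0,0,1],
    [0,0,0,0,1],
  ],
)

```text
time: 13.45
tool_pos: [0.5581, 0.0137, 0.0717]
tool_rot: [3.141, 0.0, -0.019]
contact_force: [-0.1, 0.1, -4.5]
opening: 0.0376
grip_force: 40.0
```

move_arm(
  rows=[
    [1,0,0,0,1],
    [0,0,0,0,1],
    [0,0,0,0,1],
  ],
)

```text
time: 13.75
tool_pos: [0.5584, 0.0137, 0.0716]
tool_rot: [3.141, 0.001, -0.019]
contact_force: [-4.1, -1.2, -2.4]
opening: 0.0376
grip_force: 40.0
```

move_arm(
  rows=[
    [1,0,0,0,1],
    [0,0,0,0,1],
    [0,0,0,0,1],
  ],
)

```text
time: 14.05
tool_pos: [0.5585, 0.0138, 0.0715]
tool_rot: [3.141, 0.004, -0.019]
contact_force: [-7.1, -0.5, -0.5]
opening: 0.0379
grip_force: 40.0
```

Contact at x=0.5584. Ease back slightly and set the pack down on the mat.

move_arm(
  rows=[
    [-1,0,0,0,1],
    [0,0,-1,0,1],
    [0,0,-1,0,1],
    [0,0,0,0,1],
    [0,0,0,0,1],
  ],
)

```text
time: 14.55
tool_pos: [0.5584, 0.0138, 0.0699]
tool_rot: [-3.142, 0.001, -0.019]
contact_force: [-5.7, -0.7, 0.5]
opening: 0.0376
grip_force: 40.0
```

```bash
python3 - <<'E'
from cell import vision
import cv2,numpy as np
a=vision.read_camera("side")[:,:,::-1][170:270,280:390]
cv2.imwrite("pics/k.png",cv2.resize(a,None,fx=6,fy=6,interpolation=cv2.INTER_CUBIC))
E
```

```text
(no output)
```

View pics/k.png

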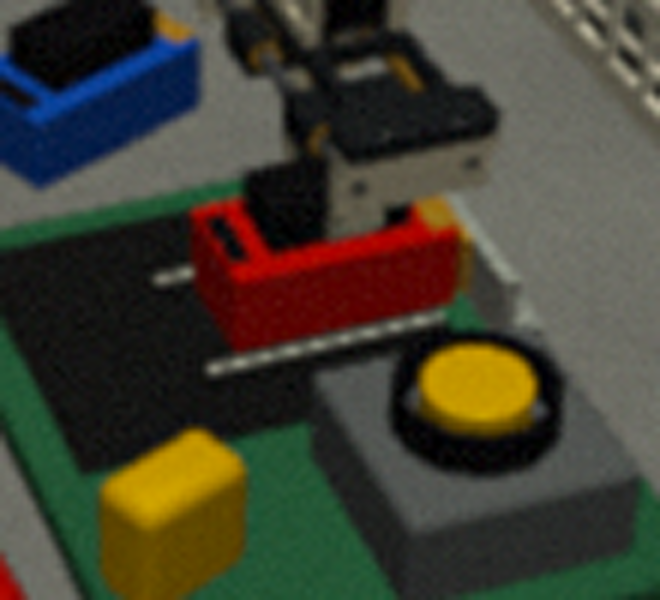

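The pack's brass end meets the bar at (460,240), square and flat on the mat, and the button is up. Release and go above the button.

move_arm(
  rows=[
    [0,0,0,0,0.3],
    [0,0,0,0,-0.2],
    [0,0,0,0,-0.2],
    [0,0,0,0,-0.2],
    [0,0,0,0,-0.2],
    [0,0,15,0,-0.2],
    [0,0,25,0,-0.2],
    [0,0,30,0,0],
    [0,0,10,0,1],
    [0,-30,0,0,1],
    [0,-40,0,0,1],
    [0,-40,0,0,1],
  ],
)

```text
time: 15.8
tool_pos: [0.559, -0.097, 0.1494]
tool_rot: [3.142, -0.0, -0.018]
contact_force: [1.0, -0.6, -0.2]
opening: 0.0194
grip_force: 0.0
```

move_arm(
  rows=[
    [-4,-30,0,0,1],
    [0,-20,0,0,1],
    [0,0,-20,0,1],
    [0,0,-15,0,1],
    [0,0,0,0,1],
    [0,0,0,0,1],
    [0,0,0,0,1],
  ],
)

```text
time: 16.5
tool_pos: [0.5556, -0.1463, 0.1154]
tool_rot: [3.141, -0.001, -0.019]
contact_force: [0.6, 0.5, 0.4]
opening: 0.0004
grip_force: 0.0
```

```bash
python3 - <<'E'
from cell import vision
import cv2,numpy as np
a=vision.read_camera("side")[:,:,::-1][170:270,280:390]; b=vision.read_camera("top")[:,:,::-1][140:230,282:362]
r=lambda i,f:cv2.resize(i,None,fx=f,fy=f,interpolation=cv2.INTER_CUBIC)
A=r(a,3.6);B=r(b,5)[:360]
cv2.imwrite("pics/m.png",np.hstack([A,B]))
E
```

```text
(no output)
```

View pics/m.png

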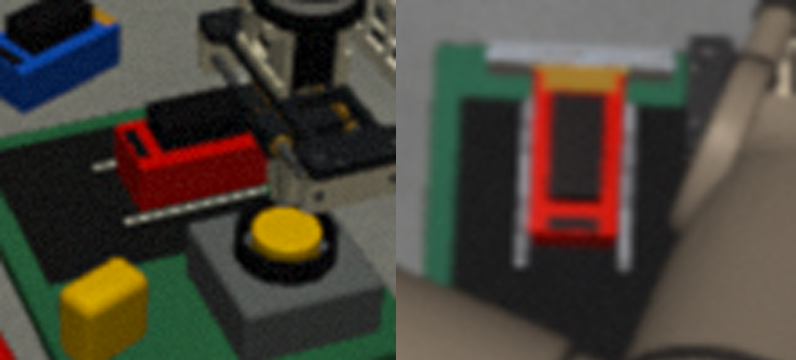

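In the top crop the pack is centred: its middle is at 576 between the guide lines at 523 and 629, it is square, and its brass end meets the bar. Press the button.

move_arm(
  rows=[
    [0,0,-12,0,1],
    [0,0,-7,0,1],
    [0,0,-3,0,1],
    [0,0,-3,0,1],
    [0,0,-3,0,1],
    [0,0,-3,0,1],
    [0,0,-3,0,1],
    [0,0,-2,0,1],
    [0,0,0,0,1],
    [0,0,0,0,1],
  ],
)

```text
time: 17.6
tool_pos: [0.5558, -0.1466, 0.0798]
tool_rot: [3.141, -0.002, -0.019]
contact_force: [-0.2, -0.4, 7.4]
opening: 0.0005
grip_force: 3.8
```

move_arm(
  rows=[
    [0,0,-1,0,1],
    [0,0,-1,0,1],
    [0,0,0,0,1],
    [0,0,0,0,1],
  ],
)

```text
time: 18.0
tool_pos: [0.5558, -0.1466, 0.0789]
tool_rot: [3.14, -0.003, -0.019]
contact_force: [-4.5, 1.1, 15.3]
opening: 0.0003
grip_force: 7.7
```

move_arm(
  rows=[
    [0,0,2,0,1],
    [0,0,3,0,1],
    [0,0,3,0,1],
    [0,0,3,0,1],
    [0,0,0,0,1],
    [0,0,0,0,1],
  ],
)

```text
time: 18.6
tool_pos: [0.5549, -0.1462, 0.0874]
tool_rot: [-3.142, 0.0, -0.019]
contact_force: [0.2, 0.4, -0.9]
opening: 0.0004
grip_force: 0.0
```

No force at z 0.0874, so the button stayed down (latched). Retreat and check.

move_arm(
  rows=[
    [0,0,20,0,1],
    [0,0,40,0,1],
    [0,0,40,0,1],
    [-10,-40,0,0,1],
    [-10,-45,0,0,1],
    [-10,-45,0,0,1],
    [-10,-45,0,0,1],
    [-10,-45,0,0,1],
    [0,0,0,0,1],
    [0,0,0,0,1],
  ],
)

```text
time: 19.6
tool_pos: [0.5044, -0.367, 0.1868]
tool_rot: [-3.14, 0.001, -0.022]
contact_force: [-0.1, 0.6, -0.0]
opening: 0.0006
grip_force: 0.0
```

```bash
python3 - <<'E'
from cell import vision
import cv2,numpy as np
a=vision.read_camera("side")[:,:,::-1][170:290,270:390]; b=vision.read_camera("top")[:,:,::-1][140:230,282:382]
r=lambda i,f:cv2.resize(i,None,fx=f,fy=f,interpolation=cv2.INTER_CUBIC)
A=r(a,3)[:360];B=r(b,4)[:360]
cv2.imwrite("pics/z.png",np.hstack([A,B]))
E
```

```text
(no output)
```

View pics/z.png

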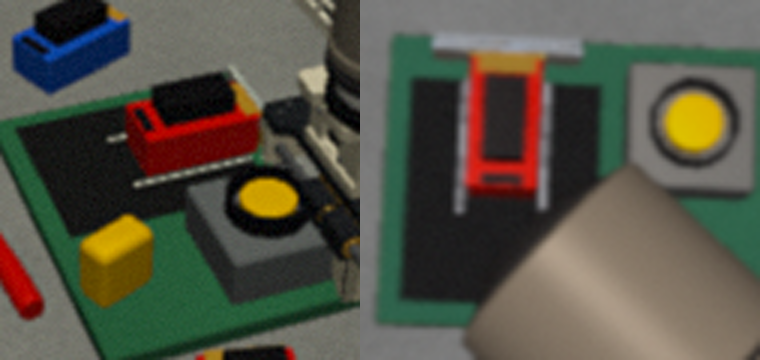

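The button now sits down inside its collar (268,198), and the pack is home against the bar at (507,62). Nothing else has moved.

```bash
python3 -c "
from cell import workorder
print(workorder.hand_in())"
```

```text
the job is handed in; nothing more can be done
None
```

The job is handed in (no verdict came back): the tester was off by feel, and the pack is now turned, square and centred against the contact bar with the button latched down; the cameras showed no bystander moved.

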